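Put the glazed bird away in the roll-top ware box

TASK

Plaster dust must not settle on the glaze, so put the yellow bird that stands on the tub away: roll the wooden roll-top box fully open by the dark bar on its curtain, set the bird down gently and upright on the free floor in front of the clay rose, and let go of it. Then roll the curtain fully shut, leaving the rose and the other loose pieces where they are.

Things in the scene. Friction and masses are not known exactly. Their poses are not given: they have to be found in the camera images.
- curtain (a joint): Roll-top curtain of wooden slats led by a pull rail, guided in grooves of one radius in the box's side walls. Value = angle in rad that it has rolled up and back about the grooves' centre line: 0 fully shut (rail on the front board), 0.86 fully open, both hard stops. Starts shut or up to 0.15 ajar, stays where it is left; 2 to 3 N along the track at the bar moves it.
- store: Pale wooden roll-top box fixed on the table, 392 deep, 128 wide, 144 mm high. Origin in its underside; x from its front (-174 mm; faces about world +y; board 67 mm high) to its back (+218), y across, z up. The grooves' centre line runs along y at x 0, z -105 mm (below the table). Inner walls at y +-52 mm; cork floor 12 mm above the table, from x -163 to +90 mm.
- pull_bar (a point): Middle of the dark round bar handle (9 mm thick, 52 mm free length along the box's y) on two posts of the pull rail, 276 mm from the centre line, 31 mm clear of the rail. With a = 0.700 - joint value, its place in the box is x = -276 sin a, z = -105 + 276 cos a mm, and the rail's outward normal leans by a from vertical towards the box's front. Axes: the box's when shut, turning with the curtain.
- bay (a point): Point on the cork floor, 12 mm above the table, in the free space before the rose: box x -88, y 0 mm; axes as the box's. With the curtain fully open the box is open above between the front board and box x +26 mm (rail's edge, 137 mm high; side walls there up to 144 mm high). The shut curtain clears a standing bird whose parts all lie behind box x -140 mm.
- yellow_bird: Loose glazed yellow bird, 70 to 140 g, 61 mm tall, on the pink lid (114 mm wide, 98 mm above the table) of the tub on the dark table, ahead and right of the robot. Origin under its middle, z up; x across its body (51 mm wide; widest, with nearly upright sides, 18 to 32 mm above its foot: grip here), y lengthwise (head at -29, tail at +36 mm). Stands on a small foot, 24 x 31 mm.
- clay_rose: Loose white clay rose, 64 mm across, 31 mm tall, lying in the back half of the box, centre about box x +46 mm, hidden until the curtain is open. Origin under its middle. Stays where it is.
- fish_b: Loose white unglazed fish, 63 x 104 x 77 mm, origin under its middle, on the brown table at the robot's left. Stays where it is.
- blank_a: Loose small oval plaster blank, 47 x 68 x 14 mm, origin under its middle, on the dark table. Stays where it is.
- paint_jar_9: Loose paint jar with a white lid, 42 mm wide, 79 mm tall, origin under its middle, near the seam of the tables. Stays where it is.
Mind the look-alikes: they are no part of the job. Leave any blue or purple look-alike of the yellow_bird alone.

How it is judged:
On the way, in this order (a step that is already met when the one before it is completed fails the run):
1. the curtain is rolled fully open (0.78 rad or more of 0.86) (value of joint curtain above 0.78 rad), for 0.2 s.
2. the bird stands upright on the box's floor, let go and at rest (x of yellow_bird in the frame of store between -0.14 and 0 m and y of yellow_bird in the frame of store between -0.045 and 0.045 m and z of yellow_bird in the frame of store below 0.018 m and angle between yellow_bird's own z axis and vertical below 0.15 rad and linear speed of yellow_bird below 0.03 m/s and contact force between yellow_bird and the fingers below 0.1 N), for 0.2 s.
At the end, for the whole second after the job is handed in: Curtain fully shut (within 0.03 rad, 7 mm) and at rest; the bird stands on the box's floor, let go, at rest, within 9 degrees of upright, origin at box x -140 to 0 mm and within 45 mm of mid-width; rose on the floor; rose, fish, blank and jar within 30 mm of their starts (all of step 2 and value of joint curtain below 0.03 rad and velocity of joint curtain below 0.05 rad/s and z of clay_rose in the frame of store below 0.018 m and distance of each of clay_rose, fish_b, blank_a, paint_jar_9 from where it was at the start of the episode below 0.03 m); the robot touches nothing.
It fails at once if the clay rose is pushed more than 30 mm from its place (distance of clay_rose from where it was at the start of the episode above 0.03 m).
It fails at once if the white fish is pushed more than 30 mm from its place (distance of fish_b from where it was at the start of the episode above 0.03 m).
It fails at once if the small plaster blank is pushed more than 30 mm from its place (distance of blank_a from where it was at the start of the episode above 0.03 m).
It fails at once if the white-lidded paint jar is pushed more than 30 mm from its place (distance of paint_jar_9 from where it was at the start of the episode above 0.03 m).
It fails at once if the bird falls or is thrown into the box (faster than 0.55 m/s inside it, below its rim) (linear speed of yellow_bird above 0.55 m/s and x of yellow_bird in the frame of store between -0.16 and 0.1 m and y of yellow_bird in the frame of store between -0.052 and 0.052 m and z of yellow_bird in the frame of store below 0.06 m).
It also fails if it takes over 72 s, if anything falls off the work surface, if the arm or the gripper's body presses on something with over 40 N, if the wrist force passes 120 N, or if a joint passes its speed limit or range.

ROBOT

A 6-joint arm with a two-finger parallel gripper is mounted at the origin on the work surface; the furniture and walls round the work are solid. World frame = base frame: x ahead of the robot, y to its left, z up, the work surface at z = 0. Lengths are in m, angles in rad, forces in N, time in s.
With the tool pointing down it reaches from about 0.3 to 0.75 m from the base axis. Payload 8.5 kg.
Tool frame: the origin (TCP) lies on the centre line of the jaws, within the pads' length; the fingertips stand 25 mm ahead of it and the grasp point (between the pads) lies 6 mm ahead of it; z points along the fingers, y is the line along which they close (so a half turn about z gives the same grasp; the last joint's range is limited). The gripper opens to 88 mm and grips with 3 to 60 N. Pads are 18 mm wide; open, the fingers measure 123 mm over their backs; the gripper's body (75 mm by 187 mm) begins 45 mm behind the grasp point.
Start: joints at [-1.424, 0.381, 1.297, -0, 1.464, -0.215], TCP at [0.195, -0.514, 0.264] pointing down, gripper open.
Joint ranges: [-3.11, 3.11], [-0.89, 2.33], [0.22, 2.48], [-1.42, 4.56], [0.17, 2.85], [-2.88, 2.88]. Speed limits (rad/s): [2.39, 2.39, 3.14, 3.14, 3.14, 3.14].

INTERFACE

Orientations are given as [roll, pitch, yaw] about the fixed x, y, z axes, in that order (R = Rz(yaw) Ry(pitch) Rx(roll)).
In Python, from station import env, cams, ticket, spotter gives the robot as it stands.
- The arm moves only by the shell command python3 -m crank 'ROWS'. ROWS is JSON, a list of rows, each an object with "translation": the shift along the tool's x, y, z in cm, a list of three; "angular": the turn, a rotation vector about the tool's x, y, z in degrees, a list of three; "grip": the finger opening in cm, from 0 to 8.81. In form: [{"translation": [tx, ty, tz], "angular": [rx, ry, rz], "grip": grip}, ...]. A call has 1 to 8 rows; each row is the pose to reach, as a shift and turn from the pose commanded when the call began, along the tool's axes at that moment; what a row does not reach only later rows make up. A row lasts 1/8 s, in which the tool goes at most 62.5 mm and 10.7 degrees, less where a joint would pass 70% of its speed; a pose out of reach is approached as far as the arm can. A call with a gripper value outside its range is refused whole. The fingers move at their own pace and stop on an object; the grip force is fixed at half the most. Time passes only in rows, so rows that repeat a pose let the fingers close. It gives the time, the measured TCP pose, the force, the opening and the grip force at its end, in the units of the state.
- env.get_obs(): the state, without advancing time (a new reading comes with each control period).
- cams.read_camera(name): name is "side" or "top" or "wrist"; returns a dict with "color" (420x560x3 uint8, red, green, blue), "K" (3x3 intrinsics, pixels), "k1" (the pictures are not rectified: a ray, as slopes to the right and down, at radius r is drawn at 1 + k1 r^2 times it, then the intrinsics apply), "R" (3x3) and "t" (3): a world point X has camera coordinates R X + t; the wrist camera has in their place "mount" (4x4, takes a point from camera to tool coordinates, whose origin is the TCP and whose axes are the flange's). Camera axes: x right, y down, z forward; pixel columns grow to the right and rows downward; lengths in m; the calibration is good to about 2 mm. A picture is of the moment at which its call begins: read the wrist's pose just before it. There is no depth.
- ticket.hand_in(): hands the job in; it is judged then, once.
Trained networks look in the newest picture that a camera, given by its name, has taken for a name from the list of things; names that differ only in an ending like _2 or _b are one class to them, and where a whole thing is asked for, a point or a joint stands for the part that bears it (a point fixed in the world has none). Each returns a list of dicts, best first, with "score" (0 to 1); they miss things now and then, are a little off and sometimes report something else, mostly with a low value. They report only what shows in the picture. A call takes as long as a camera call. They do not tell look-alikes from the thing itself.
- spotter.search_frame(camera, label): "location" ([x, y, z] in m, in world coordinates, good to about 4 mm: the middle of the surface that is visible of it).
- spotter.landmark_of(camera, label): "location" ([x, y, z] in m, in world coordinates, good to about 4 mm: a listed point, or the origin of a listed thing).
The state is a dict: "time": time; "joints": joint angles; "joint_vel": joint speeds; "effort": joint torques, N m; "tool_pos": TCP position; "ee_rot": TCP orientation; "ft_force": force on the tool from outside, world axes, zero at the start; "moment": the same for the moment, N m; "opening": opening from 0.0 (shut) to 1.0 (fully open); "grasp_force": force on a finger pad.
Only numpy, scipy, OpenCV 4.12 (cv2) and the standard library are available. Lean on these libraries where they do the work, as an engineer would, in place of code of your own. Each camera call takes 0.05 s, during which the arm holds its last target. There are 200 camera calls.

## Working session

There is one attempt and no reset: what is moved stays moved. The work goes in short steps, Python scripts to look and compute and a shell command to move; the robot and the scene stay as the last step left them, time stands still between calls to the robot, and variables do not carry over. Pictures are saved under pics/ and viewed, at most 13 in all, crops included, and the job is handed in when it is done.

```bash
mkdir -p pics; cat > h.py <<'E'
import numpy as np, cv2
from scipy.spatial.transform import Rotation as Ro
from station import env, cams, ticket, spotter
def save(c,n,crop=None,s=1):
    d=cams.read_camera(c); im=d["color"][:,:,::-1]
    if crop: im=im[crop[1]:crop[3],crop[0]:crop[2]]
    cv2.imwrite('pics/'+n,cv2.resize(im,None,fx=s,fy=s)); return d
def proj(d,X):
    X=np.atleast_2d(X)@d["R"].T+d["t"]; p=X[:,:2]/X[:,2:]; r=(p**2).sum(1,keepdims=True); p=p*(1+d["k1"]*r)
    return p@np.diag([d["K"][0,0],d["K"][1,1]])+d["K"][:2,2]
E
python3 - <<'E'
from h import *
ims=[]
o=env.get_obs(); print(o)
for c in ["side","top"]:
    d=save(c,c+'0.png'); ims.append(d["color"])
    print(c,d["K"].tolist(),d["k1"],(-d["R"].T@d["t"]).round(3))
    for l in ["store","pull_bar","bay","yellow_bird","fish_b","blank_a","paint_jar_9"]:
        for f in (spotter.landmark_of,spotter.search_frame):
            try:
                for r in f(c,l)[:4]: print(c,l,f.__name__[:4],np.round(r["location"],3),round(r["score"],2),proj(d,r["location"]).round()[0])
            except Exception as e: print(l,e)
E
```

```text
{'time': 0.0, 'joints': array([-1.42432662e+00,  3.81167086e-01,  1.29821548e+00, -1.25609985e-05,
        1.46360773e+00, -2.15286873e-01]), 'joint_vel': array([-1.19954863e-03,  2.00572938e-05, -4.47991704e-04, -1.26181096e-04,
        1.61605186e-03, -7.67842394e-04]), 'effort': array([-4.67404443e-04, -4.37934208e+01, -2.24563068e+01,  7.12340791e-02,
        3.51271906e-02, -1.36981225e-04]), 'tool_pos': array([ 0.19462118, -0.51416138,  0.26316855]), 'ee_rot': array([-3.14022461e+00, -2.86376783e-04,  3.61757736e-01]), 'ft_force': array([ 0.92766963, -0.37927257, -0.64271892]), 'moment': array([0.03137942, 0.01406165, 0.01271087]), 'grasp_force': 0.0, 'opening': 0.9970122696349499}
side [[417.9680082055255, 0.0, 281.6400877695727], [0.0, 417.9680082055255, 220.11344608609505], [0.0, 0.0, 1.0]] -0.028786043931298865 [1.033 0.157 1.097]
side store call [ 0.528  0.203 -0.003] 0.91 [350. 263.]
side store call [0.555 0.194 0.111] 0.69 [351. 253.]
side pull_bar call [0.534 0.369 0.112] 0.6 [420. 263.]
side pull_bar call [0.528 0.252 0.13 ] 0.77 [376. 247.]
side bay call [0.553 0.193 
[... 1580 characters left out ...]
ow_bird call [ 0.339 -0.13  -0.003] 0.55 [315. 256.]
top yellow_bird call [ 0.471 -0.454  0.002] 0.5 [431. 212.]
top yellow_bird call [ 0.337 -0.033  0.034] 0.87 [280. 256.]
top yellow_bird call [ 0.338 -0.129  0.032] 0.74 [316. 256.]
top yellow_bird call [ 0.384 -0.312  0.135] 0.62 [392. 238.]
top yellow_bird call [ 0.469 -0.445  0.038] 0.52 [432. 211.]
top fish_b call [ 0.329  0.332 -0.002] 0.55 [149. 255.]
top fish_b call [0.338 0.326 0.047] 0.98 [147. 252.]
top blank_a call [ 0.576 -0.348  0.002] 0.51 [393. 175.]
top blank_a call [ 0.571 -0.348  0.015] 0.74 [394. 176.]
top paint_jar_9 call [ 0.428 -0.081 -0.001] 0.49 [298. 224.]
top paint_jar_9 call [ 0.428 -0.078  0.078] 0.6 [298. 221.]
```

View pics/side0.png

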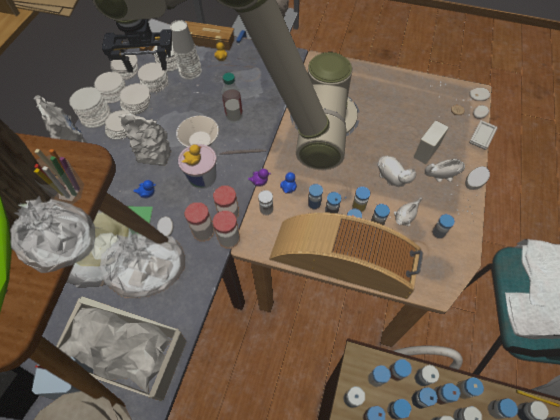

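View pics/top0.png

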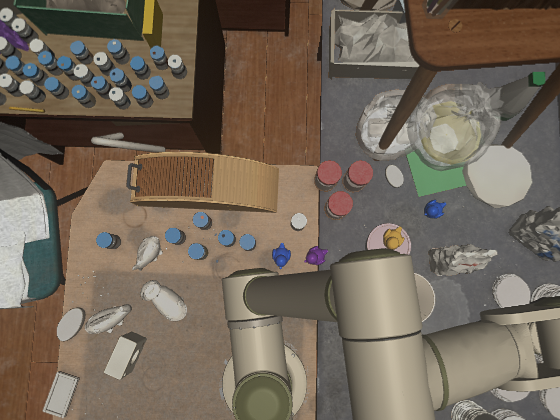

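Candidates: a yellow bird on the pink lid, side (193,156) / top (392,238); another small yellow one at side (221,50); blue ones at side (146,188) and (289,182); purple at side (259,176). I choose the yellow one on the pink lid. Next, a close crop of it, plus a crop of the box with a model overlay.

```bash
python3 - <<'E'
from h import *
d=cams.read_camera("top"); im=d["color"][:,:,::-1].copy()
s=cams.read_camera("side")["color"][:,:,::-1]
S=3
a=cv2.resize(im[140:225,115:295],None,fx=S,fy=S,interpolation=2)
def model(p,yaw):
    R=Ro.from_euler('z',yaw).as_matrix()
    return lambda X: proj(d,np.array(X)@R.T+p)
for yaw,col in ((-1.571,(0,0,255)),(-1.641,(0,255,0))):
    m=model(np.array([.531,.201,0]),yaw)
    for y in (-.064,.064):
        xs=np.linspace(-.174,.218,40); pts=np.c_[xs,xs*0+y,np.sqrt(.249**2-xs**2)-.105]
        q=((m(pts)-[115,140]+.5)*S).astype(int); cv2.polylines(a,[q.reshape(-1,1,2)],False,col,1)
b=cv2.resize(s[120:220,130:240],(440,400),interpolation=2)
t=cv2.resize(im[205:275,355:460],(360,240),interpolation=2)
c=np.zeros((600,800,3),np.uint8); c[:255,:540]=a; c[256:496,:360]=t; c[200+0:600,360:800]=b if False else c[200:600,360:800]
c[256:600,361:800]=cv2.resize(b,(439,344)); cv2.imwrite('pics/c1.png',c)
E
```

```text
(no output)
```

View pics/c1.png

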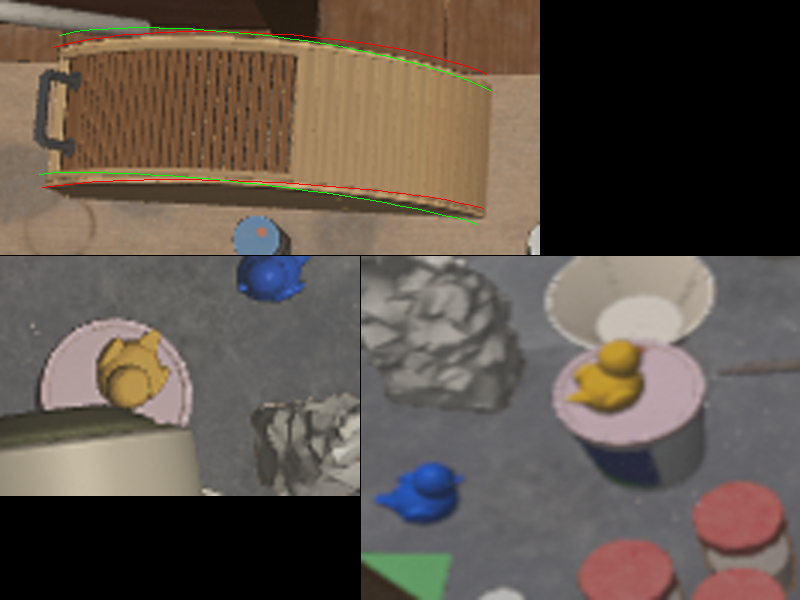

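The crop confirms the yellow bird on the pink lid, head toward the robot. The bar is at top pixel ≈(129,177). Now I fit the box pose.

```bash
cat >> h.py <<'E'
def rel(p,Rt,cur=None):
    """rows' shift (cm) and turn (deg) from current commanded pose cur=(pos,R) to target"""
    o=env.get_obs()
    p0,R0=cur if cur else (o["tool_pos"],Ro.from_euler('xyz',o["ee_rot"]))
    return (R0.inv().apply(np.array(p)-p0)*100).round(2).tolist(), np.degrees((R0.inv()*Rt).as_rotvec()).round(1).tolist()
def Rt(z,y):
    z=np.array(z,float);z/=np.linalg.norm(z);y=np.array(y,float);y-=z*(y@z);y/=np.linalg.norm(y)
    return Ro.from_matrix(np.c_[np.cross(y,z),y,z])
try: BX,BY,BW=np.load('box.npy')
except Exception: pass
def box(X): return Ro.from_euler('z',BW).apply(X)+[BX,BY,0]
def barpose(v,off=0.0,tilt=None):
    a=.7-v; n=np.array([-np.sin(a),0,np.cos(a)])
    P=np.array([0,0,-.105])+.276*n
    at=a if tilt is None else tilt
    nt=np.array([-np.sin(at),0,np.cos(at)]); t=np.array([-np.cos(at),0,-np.sin(at)])
    r=Ro.from_euler('z',BW)
    return box(P+nt*(.006+off)), Rt(r.apply(-nt),r.apply(t))
E
python3 - <<'E'
from h import *
from scipy.optimize import least_squares
d=cams.read_camera("top")
px=np.array([[50,187],[484,216],[490,86],[65,47],[42,111]])/3-[.17,.17]+[115,140]
def f(q):
    R=Ro.from_euler('z',q[2]); a=.7-q[3]
    X=np.array([[-.174,-.064,.070],[.218,-.064,.015],[.218,.064,.015],[-.174,.064,.070],[-.276*np.sin(a),0,-.105+.276*np.cos(a)]])
    return np.r_[(proj(d,R.apply(X)+[q[0],q[1],0])-px).ravel(), (q[3]-.05)/.05]
r=least_squares(f,[.53,.2,-1.6,.05]); print(r.x,r.fun.round(1)); np.save('box.npy',r.x[:3])
import h; h.BX,h.BY,h.BW=r.x[:3]
v=r.x[3]
for off in (.09,0): 
  p,R=barpose(v,off,.5); print(p,rel(p,R)); 
  p,R=barpose(v,off,.5); R2=R*Ro.from_euler('z',np.pi); print(rel(p,R2))
E
```

```text
[ 0.52628546  0.19502357 -1.59603655  0.02442088] [-0.7  0.3  0.8  0.8  1.1 -0.7 -1.1  0.4  0.  -0.9 -0.5]
[0.53180292 0.41357521 0.19462313] ([64.38, -74.86, 6.91], [7.7, -39.2, -153.4])
([64.38, -74.86, 6.91], [-28.3, -5.5, 21.7])
[0.53071396 0.37044065 0.1156407 ] ([62.75, -70.86, 14.81], [7.7, -39.2, -153.4])
([62.75, -70.86, 14.81], [-28.3, -5.5, 21.7])
```

```bash
python3 -m crank '[{"translation":[0,0,-9.7],"angular":[0,0,0],"grip":8.8},{"translation":[6,-3.5,-9.7],"angular":[0,0,0],"grip":8.8},{"translation":[11,-7,-9.7],"angular":[0,0,0],"grip":8.8},{"translation":[17,-10.5,-9.7],"angular":[0,0,0],"grip":8.8},{"translation":[20,-12,-9.7],"angular":[0,0,0],"grip":8.8},{"translation":[20,-12,-9.7],"angular":[0,0,0],"grip":8.8},{"translation":[20,-12,-9.7],"angular":[0,0,0],"grip":8.8}]'
python3 - <<'E'
from h import *
o=env.get_obs(); print(o["tool_pos"],o["ee_rot"],o["joints"].round(2),o["ft_force"])
d=save("wrist","w1.png"); print(d["mount"].round(3).tolist(),d["K"][0,0],d["k1"])
for f in (spotter.landmark_of,spotter.search_frame):
  for r in f("wrist","yellow_bird"): print(np.round(r["location"],3),r["score"])
d=cams.read_camera("top")
for f in (spotter.landmark_of,spotter.search_frame):
  for r in f("top","pull_bar"): print("bar",np.round(r["location"],3),r["score"])
E
```

```text
time: 2.52
tool_pos: [0.3391, -0.3317, 0.3607]
ee_rot: [3.141, 0.0, 0.362]
ft_force: [0.4, -0.6, -0.4]
opening: 1.0
grasp_force: 0.0
[ 0.33907047 -0.3316736   0.36073374] [3.14142307e+00 2.96225527e-04 3.61975003e-01] [-1.02  0.19  1.29 -0.    1.66  0.18] [ 0.35884877 -0.55465518 -0.38114007]
[[0.001, -0.947, -0.321, 0.084], [1.0, 0.001, 0.001, 0.001], [-0.001, -0.321, 0.947, -0.121], [0.0, 0.0, 0.0, 1.0]] 350.9599966951117 -0.0003873041888133988
[ 0.336 -0.034  0.001] 0.86
[ 0.383 -0.314  0.101] 0.76
[ 0.339 -0.127 -0.004] 0.65
[ 0.48  -0.455 -0.004] 0.59
[ 0.386 -0.313  0.137] 0.98
[ 0.341 -0.129  0.038] 0.96
[ 0.476 -0.45   0.034] 0.77
[ 0.338 -0.041  0.038] 0.64
bar [0.536 0.368 0.112] 0.78
bar [0.534 0.246 0.131] 0.57
```

View pics/w1.png

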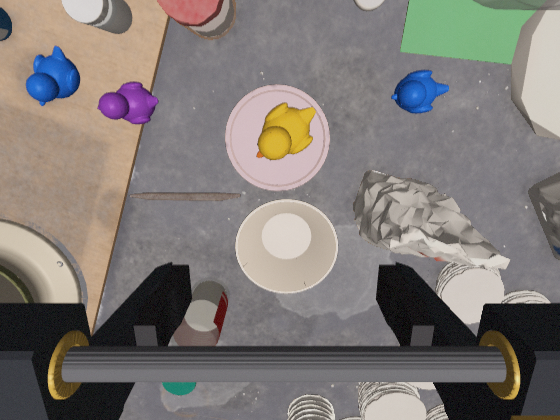

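```bash
python3 - <<'E'
from h import *
np.save('box.npy',[.529,.198,-1.596]); import h; h.BX,h.BY,h.BW=.529,.198,-1.596
d=cams.read_camera("wrist"); o=env.get_obs(); R0=Ro.from_euler('xyz',o["ee_rot"])
M=d["mount"]
def ray(u,v,z):
    c=np.array([(u-d["K"][0,2])/d["K"][0,0],(v-d["K"][1,2])/d["K"][1,1],1]); w=R0.apply(M[:3,:3]@c); c0=o["tool_pos"]+R0.apply(M[:3,3]); return c0+w*(z-c0[2])/w[2]
b,t,h_=ray(262,156,.138),ray(313,110,.13),ray(273,140,.15); print(b,t,h_,(t-b),np.degrees(np.arctan2(*(t-b)[1::-1])),np.degrees(np.arctan2(*(t-h_)[1::-1])))
im=cv2.cvtColor(d["color"],cv2.COLOR_RGB2HSV)[80:180,220:340]; m=(im[...,0]>12)&(im[...,0]<32)&(im[...,1]>140)
v,u=np.nonzero(m); print(m.sum()); P=np.array([ray(a+220,b+80,.125) for a,b in zip(u,v)]); c=P.mean(0); w,V=np.linalg.eigh(np.cov((P-c)[:,:2].T)); print(c,V[:,1],np.sqrt(w))
p0,r0=o["tool_pos"],R0
W=np.array([.45,-.02,.37]); print("via",rel(W,R0))
p,R=barpose(.03,.09,.5); R=R*Ro.from_euler('z',np.pi); print("pre",rel(p,R)); print(p)
E
```

```text
[ 0.35607455 -0.30381433  0.138     ] [ 0.41377627 -0.33487567  0.13      ] [ 0.37591724 -0.30836387  0.15      ] [ 0.05770172 -0.03106134 -0.008     ] -28.293968479676675 -35.00266595732685
2296
[ 0.3848035  -0.31679419  0.125     ] [-0.88775028  0.46032535] [0.0116717  0.01577434]
via ([21.4, -25.26, -0.93], [0.0, 0.0, 0.0])
pre ([44.67, -63.01, 16.52], [-28.3, -5.5, 21.6])
[0.53447913 0.41534793 0.19558271]
```

```bash
python3 -m crank '[{"translation":[4,-5,-1],"angular":[0,0,0],"grip":8.8},{"translation":[8,-10,-1],"angular":[0,0,0],"grip":8.8},{"translation":[12,-14.5,-1],"angular":[0,0,0],"grip":8.8},{"translation":[16,-19,-1],"angular":[0,0,0],"grip":8.8},{"translation":[20,-24,-1],"angular":[-3,-0.5,2.5],"grip":8.8},{"translation":[23,-29,-1],"angular":[-8,-1.5,6],"grip":8.8},{"translation":[26,-34,-1],"angular":[-13,-2.5,10],"grip":8.8},{"translation":[29,-39,-0.5],"angular":[-18,-3.5,14],"grip":8.8}]'
python3 - <<'E'
from h import *
o=env.get_obs(); print(o["joints"].round(2))
p,R=barpose(.03,.09,.5); R=R*Ro.from_euler('z',np.pi); print("pre",rel(p,R)); 
p[2]+=.08;p[1]+=.02;print("hi",rel(p,R)); 
E
```

```text
time: 3.88
tool_pos: [0.4726, 0.1378, 0.3663]
ee_rot: [2.82, 0.019, 0.109]
ft_force: [0.1, -1.1, -0.2]
opening: 0.997
grasp_force: 0.0
[ 0.19  0.26  1.21 -0.32  1.71  1.61]
pre ([9.5, -30.87, 7.53], [-10.1, -2.1, 7.5])
hi ([9.57, -30.23, -0.69], [-10.1, -2.1, 7.5])
```

```bash
python3 -m crank '[{"translation":[1.5,-5,-0.5],"angular":[-2,-0.5,1.5],"grip":8.8},{"translation":[3,-10,-0.5],"angular":[-4,-1,3],"grip":8.8},{"translation":[4.5,-15,-0.5],"angular":[-6,-1.5,4.5],"grip":8.8},{"translation":[6,-20,-0.5],"angular":[-8,-2,6],"grip":8.8},{"translation":[7.5,-25,-0.5],"angular":[-10,-2,7.5],"grip":8.8},{"translation":[9.5,-30,-0.5],"angular":[-10,-2,7.5],"grip":8.8},{"translation":[9.5,-30.5,3.5],"angular":[-10,-2,7.5],"grip":8.8},{"translation":[9.5,-30.9,7.5],"angular":[-10,-2,7.5],"grip":8.8}]'
python3 - <<'E'
from h import *
o=env.get_obs(); print(o["joints"].round(2))
p,R=barpose(.03,0,.5); R=R*Ro.from_euler('z',np.pi); print("bar",rel(p,R)); 
save("wrist","w2.png")
for f in (spotter.landmark_of,spotter.search_frame):
  for r in f("wrist","pull_bar"): print(np.round(r["location"],4),r["score"])
for r in spotter.landmark_of("wrist","store"): print(np.round(r["location"],4),r["score"])
print(box([-.276*np.sin(.67),0,-.105+.276*np.cos(.67)]))
E
```

```text
time: 4.88
tool_pos: [0.5333, 0.4148, 0.1935]
ee_rot: [2.647, 0.002, -0.021]
ft_force: [-0.3, -0.9, -0.6]
opening: 1.0
grasp_force: 0.0
[ 0.61  0.81  0.77 -0.41  1.84  2.15]
bar ([0.12, 0.1, 8.79], [-0.3, 0.0, 0.3])
[0.5312 0.3669 0.1132] 0.68
[0.5337 0.2829 0.1186] 0.92
[5.284e-01 1.964e-01 2.000e-04] 0.86
[0.53331925 0.3693377  0.11133478]
```

View pics/w2.png

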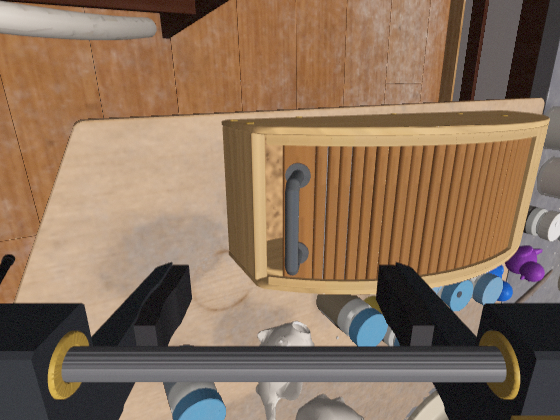

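```bash
python3 -m crank '[{"translation":[0,0,3],"angular":[0,0,0],"grip":5},{"translation":[0,0,6],"angular":[0,0,0],"grip":5},{"translation":[0,0,8.6],"angular":[0,0,0],"grip":5},{"translation":[0,0,8.6],"angular":[0,0,0],"grip":5},{"translation":[0,0,8.6],"angular":[0,0,0],"grip":0},{"translation":[0,0,8.6],"angular":[0,0,0],"grip":0},{"translation":[0,0,8.6],"angular":[0,0,0],"grip":0},{"translation":[0,0,8.6],"angular":[0,0,0],"grip":0}]'
```

```text
time: 6.08
tool_pos: [0.5321, 0.3737, 0.1204]
ee_rot: [2.647, 0.001, -0.022]
ft_force: [1.1, -2.7, 0.1]
opening: 0.135
grasp_force: 0.8
```

```bash
python3 -m crank '[{"translation":[0,0,0],"angular":[0,0,0],"grip":0},{"translation":[0,0,0],"angular":[0,0,0],"grip":0}]'
python3 - <<'E'
from h import *
o=env.get_obs(); R0=Ro.from_euler('xyz',o["ee_rot"]); g=o["tool_pos"]+R0.apply([0,0,.006])
bx=Ro.from_euler('z',h.BW).inv().apply(g-[h.BX,h.BY,0]) if 0 else None
import h
bx=Ro.from_euler('z',h.BW).inv().apply(g-[h.BX,h.BY,0]); c=bx-[0,0,-.105]; a=np.arctan2(-c[0],c[2]); print(bx,np.hypot(c[0],c[2]),.7-a)
v0=.7-a; r=np.hypot(c[0],c[2])
p0=o["tool_pos"]
def pose(v,tilt):
    a=.7-v; P=np.array([-r*np.sin(a),bx[1],-.105+r*np.cos(a)]); n=np.array([-np.sin(tilt),0,np.cos(tilt)])
    rr=Ro.from_euler('z',h.BW); q=Rt(rr.apply(-n),rr.apply([-np.cos(tilt),0,-np.sin(tilt)]))*Ro.from_euler('z',np.pi); return box(P)-q.apply([0,0,.006]),q
for i,v in enumerate(np.linspace(v0,.87,17)):
    print(i,v.round(3),rel(*pose(v,.5-.5*(v-v0)/(.87-v0)),(p0,R0)))
E
```

```text
time: 6.32
tool_pos: [0.5321, 0.3736, 0.1202]
ee_rot: [2.647, 0.002, -0.022]
ft_force: [-0.5, -1.0, 0.9]
opening: 0.089
grasp_force: 30.0
[-0.17281314 -0.00136035  0.11488301] 0.2796657267654567 0.03389603533708696
0 0.034 ([-0.0, -0.0, 0.0], [-0.3, 0.0, 0.2])
1 0.086 ([-0.01, 1.46, -0.21], [1.5, 0.0, 0.2])
2 0.138 ([-0.01, 2.94, -0.35], [3.3, 0.0, 0.2])
3 0.191 ([-0.02, 4.41, -0.4], [5.1, 0.0, 0.2])
4 0.243 ([-0.02, 5.89, -0.38], [6.9, 0.0, 0.2])
5 0.295 ([-0.03, 7.37, -0.29], [8.7, 0.0, 0.2])
6 0.347 ([-0.03, 8.84, -0.12], [10.5, 0.0, 0.2])
7 0.4 ([-0.04, 10.3, 0.13], [12.2, 0.0, 0.2])
8 0.452 ([-0.04, 11.74, 0.46], [14.0, 0.0, 0.2])
9 0.504 ([-0.05, 13.17, 0.86], [15.8, 0.0, 0.2])
10 0.556 ([-0.05, 14.57, 1.33], [17.6, 0.0, 0.2])
11 0.609 ([-0.06, 15.95, 1.87], [19.4, 0.0, 0.2])
12 0.661 ([-0.06, 17.29, 2.49], [21.2, 0.0, 0.2])
13 0.713 ([-0.07, 18.61, 3.17], [23.0, 0.0, 0.2])
14 0.765 ([-0.07, 19.88, 3.93], [24.8, 0.0, 0.2])
15 0.818 ([-0.08, 21.11, 4.74], [26.6, 0.1, 0.2])
16 0.87 ([-0.08, 22.3, 5.62], [28.4, 0.1, 0.2])
```

```bash
python3 -m crank '[{"translation":[0,1.5,-0.2],"angular":[1.5,0,0],"grip":0},{"translation":[0,2.9,-0.35],"angular":[3.3,0,0],"grip":0},{"translation":[0,4.4,-0.4],"angular":[5.1,0,0],"grip":0},{"translation":[0,5.9,-0.4],"angular":[6.9,0,0],"grip":0},{"translation":[0,7.4,-0.3],"angular":[8.7,0,0],"grip":0},{"translation":[0,8.8,-0.1],"angular":[10.5,0,0],"grip":0},{"translation":[0,10.3,0.1],"angular":[12.2,0,0],"grip":0},{"translation":[0,11.7,0.45],"angular":[14,0,0],"grip":0}]'
cat >> h.py <<'E'
def bv():
    o=env.get_obs(); R0=Ro.from_euler('xyz',o["ee_rot"]); g=o["tool_pos"]+R0.apply([0,0,.006])
    bx=Ro.from_euler('z',BW).inv().apply(g-[BX,BY,0]); c=bx-[0,0,-.105]; return bx,np.hypot(c[0],c[2]),.7-np.arctan2(-c[0],c[2])
def arc(v1,t0,t1,n,r=.279,y=-.001):
    v0=bv()[2]; rr=Ro.from_euler('z',BW)
    for f in np.linspace(0,1,n+1):
        v=v0+f*(v1-v0); t=t0+f*(t1-t0); a=.7-v
        nn=np.array([-np.sin(t),0,np.cos(t)]); q=Rt(rr.apply(-nn),rr.apply([-np.cos(t),0,-np.sin(t)]))*Ro.from_euler('z',np.pi)
        print(round(v,3),rel(box([-r*np.sin(a),y,-.105+r*np.cos(a)])-q.apply([0,0,.006]),q))
E
python3 - <<'E'
from h import *
print(bv()); arc(.875,.25,0,8)
E
```

```text
time: 7.32
tool_pos: [0.5298, 0.2677, 0.1723]
ee_rot: [2.893, 0.002, -0.022]
ft_force: [0.5, 4.0, 1.2]
opening: 0.086
grasp_force: 30.1
(array([-0.06826162, -0.00100705,  0.16644371]), np.float64(0.27989522745549633), np.float64(0.4536324945247757))
0.454 ([0.0, -0.0, 0.09], [-0.1, 0.0, 0.2])
0.506 ([-0.0, 1.49, 0.13], [1.7, 0.0, 0.2])
0.559 ([-0.01, 2.97, 0.25], [3.5, 0.0, 0.2])
0.612 ([-0.01, 4.44, 0.45], [5.3, 0.0, 0.2])
0.664 ([-0.02, 5.91, 0.72], [7.1, 0.1, 0.2])
0.717 ([-0.02, 7.35, 1.07], [8.9, 0.1, 0.2])
0.77 ([-0.03, 8.78, 1.5], [10.6, 0.1, 0.2])
0.822 ([-0.03, 10.18, 2.0], [12.4, 0.1, 0.2])
0.875 ([-0.04, 11.55, 2.57], [14.2, 0.1, 0.2])
```

```bash
python3 -m crank '[{"translation":[0,1.5,0.1],"angular":[1.7,0,0],"grip":0},{"translation":[0,3,0.2],"angular":[3.5,0,0],"grip":0},{"translation":[0,4.4,0.4],"angular":[5.3,0,0],"grip":0},{"translation":[0,5.9,0.65],"angular":[7.1,0,0],"grip":0},{"translation":[0,7.35,1],"angular":[8.9,0,0],"grip":0},{"translation":[0,8.8,1.45],"angular":[10.6,0,0],"grip":0},{"translation":[0,10.2,1.95],"angular":[12.4,0,0],"grip":0},{"translation":[0,11.5,2.5],"angular":[14,0,0],"grip":0}]'
python3 - <<'E'
from h import *
print(bv(), env.get_obs()["joints"].round(2))
E
```

```text
time: 8.32
tool_pos: [0.5273, 0.153, 0.177]
ee_rot: [-3.138, -0.0, -0.023]
ft_force: [-0.7, 60.1, 12.5]
opening: 0.097
grasp_force: 30.1
(array([ 0.0450053 , -0.00061288,  0.17098656]), np.float64(0.27963200223554335), np.float64(0.8616478077630518)) [0.07 0.46 1.44 0.   1.24 1.66]
```

```bash
python3 -m crank '[{"translation":[0,-0.6,0],"angular":[0,0,0],"grip":0},{"translation":[0,-0.6,0],"angular":[0,0,0],"grip":5},{"translation":[0,-0.6,0],"angular":[0,0,0],"grip":5},{"translation":[0,-0.6,0],"angular":[0,0,0],"grip":5},{"translation":[0,-0.6,-6],"angular":[0,0,0],"grip":5},{"translation":[0,-0.6,-12],"angular":[0,0,0],"grip":8.8},{"translation":[0,-0.6,-20],"angular":[0,0,0],"grip":8.8},{"translation":[0,-0.6,-20],"angular":[0,0,0],"grip":8.8}]'
python3 - <<'E'
from h import *
o=env.get_obs(); R0=Ro.from_euler('xyz',o["ee_rot"])
save("wrist","w3.png")
for c in ("wrist","top"):
  if c=="top": cams.read_camera(c)
  for l in ("pull_bar","clay_rose","bay","store"):
    for r in spotter.landmark_of(c,l)[:2]: print(c,l,np.round(r["location"],4),r["score"], Ro.from_euler('z',BW).inv().apply(r["location"]-np.array([BX,BY,0])).round(3))
for e in (-28.3,): # bird y axis dir (tail); grip across x
  t=np.radians(-28.3); ax=np.array([np.cos(t),np.sin(t),0]); yy=np.array([-ax[1],ax[0],0])
  for s in (1,-1):
    R=Rt([0,0,-1],s*yy); print(s,rel([.384,-.315,.30],R))
E
```

```text
time: 9.32
tool_pos: [0.528, 0.1582, 0.3799]
ee_rot: [3.136, -0.005, -0.022]
ft_force: [0.2, 0.5, -0.7]
opening: 0.857
grasp_force: 0.0
wrist pull_bar [0.5267 0.1568 0.1636] 0.57 [ 0.041 -0.001  0.164]
wrist bay [0.5293 0.2842 0.0144] 0.91 [-0.086 -0.002  0.014]
wrist store [0.5276 0.1944 0.0016] 0.91 [ 0.004 -0.001  0.002]
top pull_bar [0.5289 0.1564 0.1658] 0.57 [0.042 0.001 0.166]
top bay [0.532  0.2851 0.01  ] 0.75 [-0.087  0.001  0.01 ]
top store [ 0.5288  0.1983 -0.0017] 0.77 [-0.    -0.    -0.002]
1 ([-13.3, 47.58, 7.87], [-0.1, 0.5, -153.0])
-1 ([-13.3, 47.58, 7.87], [0.4, 0.1, 27.0])
```

View pics/w3.png

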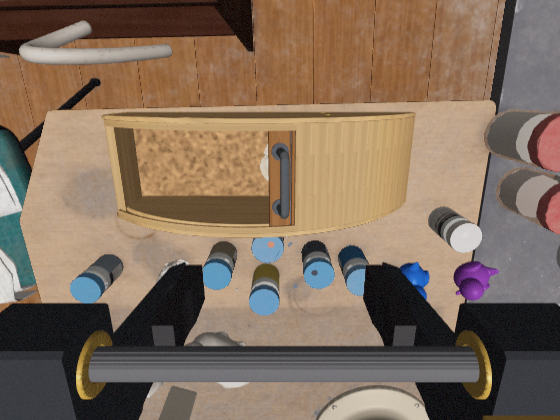

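```bash
python3 -m crank '[{"translation":[-1.5,6,0],"angular":[0,0,3],"grip":8.8},{"translation":[-3,12,0],"angular":[0,0,7],"grip":8.8},{"translation":[-5,18,0],"angular":[0,0,11],"grip":8.8},{"translation":[-6.5,24,0],"angular":[0,0,15],"grip":8.8},{"translation":[-8,30,0],"angular":[0,0,19],"grip":8.8},{"translation":[-10,36,0],"angular":[0,0,23],"grip":8.8},{"translation":[-12,42,2],"angular":[0,0,27],"grip":8.8},{"translation":[-13.3,47.6,5],"angular":[0,0,27],"grip":8.8}]'
python3 -m crank '[{"translation":[-1,0,0],"angular":[0,0,0],"grip":8.8},{"translation":[-1,0,0],"angular":[0,0,0],"grip":8.8}]'
cat > look.py <<'E'
from h import *
o=env.get_obs(); R0=Ro.from_euler('xyz',o["ee_rot"]); print(o["tool_pos"],o["ee_rot"],o["joints"].round(2))
d=cams.read_camera("wrist"); M=d["mount"]
for l in (spotter.landmark_of,spotter.search_frame):
  for r in l("wrist","yellow_bird")[:5]: print(np.round(r["location"],4),round(r["score"],2))
c0=o["tool_pos"]+R0.apply(M[:3,3])
im=d["color"]; hs=cv2.cvtColor(im,cv2.COLOR_RGB2HSV); m=((hs[...,0]>12)&(hs[...,0]<32)&(hs[...,1]>140)).astype(np.uint8)
n,lab,st,ce=cv2.connectedComponentsWithStats(m); k=1+np.argmax(st[1:,4]); print(st[k],ce[k])
v,u=np.nonzero(lab==k); C=np.c_[(u-d["K"][0,2])/d["K"][0,0],(v-d["K"][1,2])/d["K"][1,1],u*0+1.]; w=R0.apply(C@M[:3,:3].T)
P=c0+w*((.125-c0[2])/w[:,2:]); c=P.mean(0); W,V=np.linalg.eigh(np.cov((P-c)[:,:2].T)); print(c,np.degrees(np.arctan2(V[1,1],V[0,1])),np.sqrt(W))
for y in (0,):
  t=np.radians(-28.3); ax=np.array([np.cos(t),np.sin(t),0]); yy=np.array([-ax[1],ax[0],0])
  q=(P-[.384,-.315,0]); print("along",(q@ax).min(),(q@ax).max(),"across",(q@yy).min(),(q@yy).max())
cv2.imwrite('pics/w4.png',im[:,:,::-1])
E
python3 look.py
```

```text
time: 10.82
tool_pos: [0.3848, -0.3111, 0.3321]
ee_rot: [3.134, -0.003, -0.495]
ft_force: [1.9, 0.9, 0.4]
opening: 0.997
grasp_force: 0.0
time: 11.08
tool_pos: [0.3767, -0.3039, 0.3325]
ee_rot: [3.135, -0.001, -0.494]
ft_force: [0.8, 0.6, -0.2]
opening: 0.996
grasp_force: 0.0
[ 0.37674415 -0.30391856  0.33247988] [ 3.13536684e+00 -1.34887497e-03 -4.93671521e-01] [-0.92  0.22  1.33 -0.01  1.58  1.14]
[ 0.3368 -0.1253  0.0011] 0.81
[ 0.4773 -0.4527 -0.0017] 0.71
[ 0.3389 -0.0342  0.0055] 0.71
[ 0.3834 -0.3134  0.0996] 0.66
[ 0.3406 -0.0418  0.0346] 0.98
[ 0.4709 -0.4479  0.0364] 0.97
[ 0.3856 -0.3161  0.1366] 0.93
[ 0.3443 -0.1333  0.0318] 0.87
[ 264  136   53   77 2543] [289.8128195  173.88360204]
[ 0.38371391 -0.31668889  0.125     ] 151.31061085564795 [0.01162488 0.01668207]
along -0.037476674021737794 0.03628479764942212 across -0.026378708200092846 0.02291603482635649
```

View pics/w4.png

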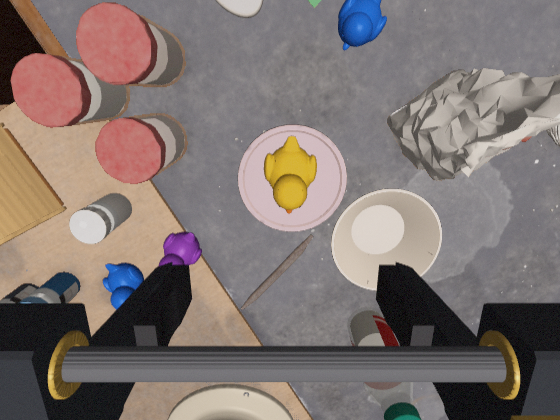

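```bash
python3 - <<'E'
from h import *
t=np.radians(-28.5); ax=np.array([np.cos(t),np.sin(t),0]); R=Rt([0,0,-1],[ax[1],-ax[0],0])
for z in (.2,.13): print(rel([.3835,-.316,z],R))
E
```

```text
([1.07, 0.73, 13.31], [0.4, -0.2, 0.3])
([1.05, 0.68, 20.31], [0.4, -0.2, 0.3])
```

```bash
python3 -m crank '[{"translation":[1.1,0.7,5],"angular":[0.4,-0.2,0.3],"grip":8.8},{"translation":[1.1,0.7,10],"angular":[0.4,-0.2,0.3],"grip":8.8},{"translation":[1.1,0.7,14],"angular":[0.4,-0.2,0.3],"grip":8.8},{"translation":[1.1,0.7,16.5],"angular":[0.4,-0.2,0.3],"grip":8.8},{"translation":[1.1,0.7,18],"angular":[0.4,-0.2,0.3],"grip":8.8}]'
python3 -m crank '[{"translation":[0,0,1],"angular":[0,0,0],"grip":8.8},{"translation":[0,0,2],"angular":[0,0,0],"grip":8.8},{"translation":[0,0,2.3],"angular":[0,0,0],"grip":8.8},{"translation":[0,0,2.3],"angular":[0,0,0],"grip":8.8}]'
```

```text
time: 11.85
tool_pos: [0.3836, -0.316, 0.1515]
ee_rot: [-3.141, 0.003, -0.497]
ft_force: [-0.2, -0.9, -0.2]
opening: 0.998
grasp_force: 0.0
time: 12.35
tool_pos: [0.3831, -0.3169, 0.1294]
ee_rot: [-3.141, 0.002, -0.498]
ft_force: [-0.2, -0.3, -0.8]
opening: 1.002
grasp_force: 0.0
```

```bash
python3 -m crank '[{"translation":[0,0,0],"angular":[0,0,0],"grip":6},{"translation":[0,0,0],"angular":[0,0,0],"grip":6},{"translation":[0,0,0],"angular":[0,0,0],"grip":5},{"translation":[0,0,0],"angular":[0,0,0],"grip":4.5},{"translation":[0,0,0],"angular":[0,0,0],"grip":4},{"translation":[0,0,0],"angular":[0,0,0],"grip":4},{"translation":[0,0,0],"angular":[0,0,0],"grip":4}]'
python3 -m crank '[{"translation":[0,0,-1],"angular":[0,0,0],"grip":4},{"translation":[0,0,-4],"angular":[0,0,0],"grip":4},{"translation":[0,0,-8],"angular":[0,0,0],"grip":4},{"translation":[0,0,-13],"angular":[0,0,0],"grip":4},{"translation":[0,0,-18],"angular":[0,0,0],"grip":4}]'
python3 - <<'E'
from h import *
R=Rt([0,0,-1],[-.025,-1,0])
for v in (0,): 
  for p in ([.531,.285,.31],): print(rel(p,R))
print(box([-.088,0,.0]))
# bird pose check
from subprocess import run
cams.read_camera("top")
for r in spotter.search_frame("top","yellow_bird"): print(np.round(r["location"],3),r["score"])
save("wrist","w5.png",(180,120,400,420),2)
E
```

```text
time: 13.22
tool_pos: [0.383, -0.3168, 0.1293]
ee_rot: [-3.141, 0.002, -0.498]
ft_force: [0.2, 0.5, 1.4]
opening: 0.552
grasp_force: 30.0
time: 13.85
tool_pos: [0.383, -0.3167, 0.3113]
ee_rot: [-3.141, 0.002, -0.499]
ft_force: [0.6, -0.6, -0.4]
opening: 0.55
grasp_force: 30.0
([-15.77, -59.93, 0.2], [-0.1, 0.1, -27.1])
[0.53121769 0.28597205 0.        ]
[ 0.342 -0.131  0.033] 0.65
[ 0.338 -0.035  0.035] 0.5
```

View pics/w5.png

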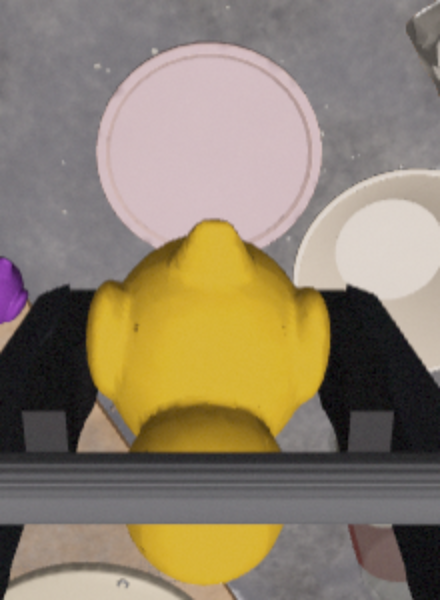

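```bash
python3 -m crank '[{"translation":[-1.2,-4,0],"angular":[0,0,-2],"grip":4},{"translation":[-2.5,-9,0],"angular":[0,0,-4],"grip":4},{"translation":[-4,-14,0],"angular":[0,0,-7],"grip":4},{"translation":[-5.2,-19,0],"angular":[0,0,-10],"grip":4},{"translation":[-6.5,-24,0],"angular":[0,0,-13],"grip":4},{"translation":[-7.8,-29,0],"angular":[0,0,-16],"grip":4},{"translation":[-9,-34,0],"angular":[0,0,-18],"grip":4},{"translation":[-10.3,-39,0],"angular":[0,0,-20],"grip":4}]'
python3 - <<'E'
from h import *
R=Rt([0,0,-1],[-.025,-1,0])
print(rel([.5285,.286,.31],R),env.get_obs()["joints"].round(2))
E
```

```text
time: 15.0
tool_pos: [0.4789, 0.0764, 0.3083]
ee_rot: [-3.141, 0.005, -0.148]
ft_force: [-0.1, -0.6, -1.2]
opening: 0.551
grasp_force: 30.0
([1.81, -21.46, -0.16], [-0.1, 0.3, -7.1]) [-0.09  0.24  1.38  0.    1.53  1.63]
```

```bash
python3 -m crank '[{"translation":[0.4,-5,-0.2],"angular":[0,0.3,-2],"grip":4},{"translation":[0.8,-10,-0.2],"angular":[0,0.3,-4],"grip":4},{"translation":[1.2,-15,-0.2],"angular":[0,0.3,-6],"grip":4},{"translation":[1.6,-19,-0.2],"angular":[0,0.3,-7],"grip":4},{"translation":[1.8,-21.5,-0.2],"angular":[0,0.3,-7.1],"grip":4},{"translation":[1.8,-21.5,-0.2],"angular":[0,0.3,-7.1],"grip":4},{"translation":[1.8,-21.5,-0.2],"angular":[0,0.3,-7.1],"grip":4}]'
python3 - <<'E'
from h import *
R=Rt([0,0,-1],[-.025,-1,0])
for z in (.18,.05,.0433): print(rel([.5285,.286,z],R))
save("wrist","w6.png",None,1.4)
E
```

```text
time: 15.88
tool_pos: [0.5288, 0.2839, 0.3111]
ee_rot: [-3.141, -0.002, -0.026]
ft_force: [0.0, 0.2, -0.9]
opening: 0.548
grasp_force: 30.0
([-0.06, -0.21, 13.11], [-0.0, -0.1, -0.1])
([-0.08, -0.2, 26.11], [-0.0, -0.1, -0.1])
([-0.08, -0.2, 26.78], [-0.0, -0.1, -0.1])
```

View pics/w6.png

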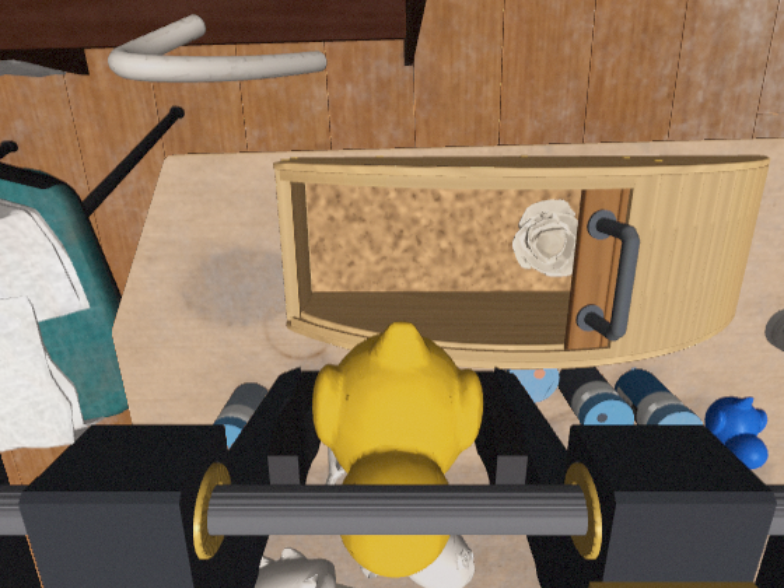

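```bash
python3 -m crank '[{"translation":[-0.1,-0.2,5],"angular":[0,0,0],"grip":4},{"translation":[-0.1,-0.2,10],"angular":[0,0,0],"grip":4},{"translation":[-0.1,-0.2,14],"angular":[0,0,0],"grip":4},{"translation":[-0.1,-0.2,17],"angular":[0,0,0],"grip":4},{"translation":[-0.1,-0.2,20],"angular":[0,0,0],"grip":4},{"translation":[-0.1,-0.2,22.5],"angular":[0,0,0],"grip":4},{"translation":[-0.1,-0.2,24.5],"angular":[0,0,0],"grip":4},{"translation":[-0.1,-0.2,25.5],"angular":[0,0,0],"grip":4}]'
python3 -m crank '[{"translation":[0,0,0.3],"angular":[0,0,0],"grip":4},{"translation":[0,0,0.6],"angular":[0,0,0],"grip":4},{"translation":[0,0,0.8],"angular":[0,0,0],"grip":4}]'
```

```text
time: 16.92
tool_pos: [0.5288, 0.2859, 0.0562]
ee_rot: [-3.141, -0.002, -0.027]
ft_force: [0.0, -0.0, -1.7]
opening: 0.553
grasp_force: 30.0
time: 17.3
tool_pos: [0.5292, 0.287, 0.0494]
ee_rot: [-3.14, -0.004, -0.026]
ft_force: [0.6, -0.1, -0.6]
opening: 0.555
grasp_force: 30.0
```

Descend in 1 mm steps, watching for contact.

```bash
python3 -m crank '[{"translation":[0,0,0.2],"angular":[0,0,0],"grip":4},{"translation":[0,0,0.4],"angular":[0,0,0],"grip":4},{"translation":[0,0,0.4],"angular":[0,0,0],"grip":4}]'
python3 -m crank '[{"translation":[0,0,0.1],"angular":[0,0,0],"grip":4},{"translation":[0,0,0.1],"angular":[0,0,0],"grip":4}]'
python3 -m crank '[{"translation":[0,0,0.1],"angular":[0,0,0],"grip":4},{"translation":[0,0,0.1],"angular":[0,0,0],"grip":4}]'
```

```text
time: 17.68
tool_pos: [0.529, 0.287, 0.0448]
ee_rot: [-3.14, -0.003, -0.025]
ft_force: [0.2, 1.0, -2.4]
opening: 0.554
grasp_force: 30.0
time: 17.92
tool_pos: [0.529, 0.2869, 0.0439]
ee_rot: [-3.14, -0.003, -0.025]
ft_force: [-0.0, 0.1, -0.5]
opening: 0.552
grasp_force: 30.0
time: 18.18
tool_pos: [0.5293, 0.287, 0.0435]
ee_rot: [-3.14, -0.004, -0.025]
ft_force: [0.0, -0.0, 3.6]
opening: 0.553
grasp_force: 30.0
```

```bash
python3 -m crank '[{"translation":[0,0,0],"angular":[0,0,0],"grip":5.5},{"translation":[0,0,0],"angular":[0,0,0],"grip":6.5},{"translation":[0,0,0],"angular":[0,0,0],"grip":7.5},{"translation":[0,0,0],"angular":[0,0,0],"grip":8},{"translation":[0,0,0],"angular":[0,0,0],"grip":8}]'
python3 -m crank '[{"translation":[0,0,-2],"angular":[0,0,0],"grip":8},{"translation":[0,0,-5],"angular":[0,0,0],"grip":8},{"translation":[0,0,-9],"angular":[0,0,0],"grip":8},{"translation":[0,0,-14],"angular":[0,0,0],"grip":8},{"translation":[0,0,-20],"angular":[0,0,0],"grip":8},{"translation":[-3,7,-23],"angular":[0,0,0],"grip":8},{"translation":[-3,12,-23],"angular":[0,0,0],"grip":8},{"translation":[-3,12,-23],"angular":[0,0,0],"grip":8}]'
python3 - <<'E'
from h import *
save("wrist","w7.png",(60,80,460,300),2)
inv=lambda X: Ro.from_euler('z',BW).inv().apply(np.array(X)-[BX,BY,0]).round(3)
for l in ("yellow_bird","clay_rose","pull_bar"):
  for r in spotter.landmark_of("wrist",l)[:3]: print(l,inv(r["location"]),r["score"])
p,R=barpose(.86,.1,0); print(rel(p,R*Ro.from_euler('z',np.pi)))
p,R=barpose(.86,0,0); print(rel(p,R*Ro.from_euler('z',np.pi)))
E
```

```text
time: 18.8
tool_pos: [0.529, 0.2869, 0.0429]
ee_rot: [-3.14, -0.003, -0.026]
ft_force: [-0.5, 0.0, 0.5]
opening: 0.908
grasp_force: 0.0
time: 19.8
tool_pos: [0.4949, 0.1649, 0.2737]
ee_rot: [-3.141, -0.005, -0.029]
ft_force: [-0.7, -0.8, 0.3]
opening: 0.911
grasp_force: 0.0
yellow_bird [ 0.329 -0.182 -0.002] 0.92
yellow_bird [ 0.237 -0.186  0.003] 0.78
yellow_bird [-0.095 -0.003  0.014] 0.61
pull_bar [ 0.043 -0.001  0.166] 0.87
([3.29, 1.34, -0.1], [-0.1, -0.2, 0.0])
([3.26, 1.36, 9.9], [-0.1, -0.2, 0.0])
```

View pics/w7.png

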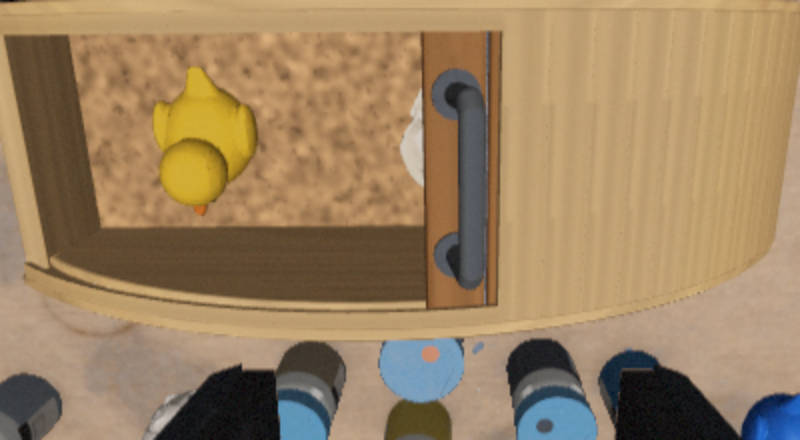

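The bird stands upright at crop (205,140), well clear of the rose at (412,145). Now I grip the bar again.

```bash
python3 -m crank '[{"translation":[3.3,1.4,0],"angular":[0,0,0],"grip":5},{"translation":[3.3,1.4,3.5],"angular":[0,0,0],"grip":5},{"translation":[3.3,1.4,7],"angular":[0,0,0],"grip":5},{"translation":[3.3,1.4,9.6],"angular":[0,0,0],"grip":5},{"translation":[3.3,1.4,9.6],"angular":[0,0,0],"grip":2},{"translation":[3.3,1.4,9.6],"angular":[0,0,0],"grip":0},{"translation":[3.3,1.4,9.6],"angular":[0,0,0],"grip":0},{"translation":[3.3,1.4,9.6],"angular":[0,0,0],"grip":0}]'
python3 -m crank '[{"translation":[0,0,0],"angular":[0,0,0],"grip":0},{"translation":[0,0,0],"angular":[0,0,0],"grip":0},{"translation":[0,0,0],"angular":[0,0,0],"grip":0}]'
python3 - <<'E'
from h import *
print(bv()); arc(.44,0,.25,8,bv()[1])
E
```

```text
time: 21.0
tool_pos: [0.5284, 0.1529, 0.1775]
ee_rot: [-3.14, -0.005, -0.025]
ft_force: [-0.5, 1.4, 0.1]
opening: 0.137
grasp_force: 1.0
time: 21.38
tool_pos: [0.5284, 0.1544, 0.1775]
ee_rot: [-3.137, -0.005, -0.025]
ft_force: [0.2, 10.6, 0.1]
opening: 0.088
grasp_force: 30.0
(array([0.04357038, 0.00056638, 0.17147084]), np.float64(0.27988301998651555), np.float64(0.8563092764864779))
0.856 ([-0.15, -0.0, -0.0], [-0.3, -0.3, 0.0])
0.804 ([-0.15, -1.47, -0.18], [-2.1, -0.3, -0.0])
0.752 ([-0.15, -2.94, -0.29], [-3.9, -0.3, -0.0])
0.7 ([-0.15, -4.41, -0.32], [-5.7, -0.3, -0.0])
0.648 ([-0.15, -5.89, -0.27], [-7.4, -0.3, -0.0])
0.596 ([-0.15, -7.36, -0.15], [-9.2, -0.3, -0.0])
0.544 ([-0.15, -8.82, 0.05], [-11.0, -0.3, -0.0])
0.492 ([-0.15, -10.27, 0.33], [-12.8, -0.3, -0.0])
0.44 ([-0.16, -11.7, 0.67], [-14.6, -0.3, -0.0])
```

```bash
python3 -m crank '[{"translation":[0,-1.5,-0.2],"angular":[-2.1,0,0],"grip":0},{"translation":[0,-2.95,-0.3],"angular":[-3.9,0,0],"grip":0},{"translation":[0,-4.4,-0.3],"angular":[-5.7,0,0],"grip":0},{"translation":[0,-5.9,-0.25],"angular":[-7.4,0,0],"grip":0},{"translation":[0,-7.35,-0.15],"angular":[-9.2,0,0],"grip":0},{"translation":[0,-8.8,0.05],"angular":[-11,0,0],"grip":0},{"translation":[0,-10.3,0.35],"angular":[-12.8,0,0],"grip":0},{"translation":[0,-11.7,0.7],"angular":[-14.6,0,0],"grip":0}]'
python3 - <<'E'
from h import *
print(bv()); arc(0,.255,.5,8,bv()[1],0)
E
```

```text
time: 22.38
tool_pos: [0.5311, 0.27, 0.1715]
ee_rot: [2.887, -0.005, -0.026]
ft_force: [-2.6, -0.7, 7.6]
opening: 0.089
grasp_force: 30.3
(array([-0.07054583,  0.00032021,  0.16571526]), np.float64(0.27975608048360634), np.float64(0.44507887714436134))
0.445 ([-0.03, 0.0, -0.0], [-0.0, -0.3, -0.1])
0.389 ([-0.03, -1.57, 0.04], [-1.8, -0.3, -0.1])
0.334 ([-0.04, -3.14, 0.17], [-3.5, -0.3, -0.1])
0.278 ([-0.04, -4.7, 0.39], [-5.3, -0.3, -0.1])
0.223 ([-0.04, -6.25, 0.69], [-7.0, -0.3, -0.1])
0.167 ([-0.05, -7.77, 1.08], [-8.8, -0.3, -0.1])
0.111 ([-0.05, -9.28, 1.55], [-10.5, -0.3, -0.1])
0.056 ([-0.06, -10.75, 2.11], [-12.3, -0.3, -0.1])
0.0 ([-0.06, -12.19, 2.74], [-14.0, -0.3, -0.1])
```

```bash
python3 -m crank '[{"translation":[0,-1.6,0.05],"angular":[-1.8,0,0],"grip":0},{"translation":[0,-3.15,0.15],"angular":[-3.5,0,0],"grip":0},{"translation":[0,-4.7,0.4],"angular":[-5.3,0,0],"grip":0},{"translation":[0,-6.25,0.7],"angular":[-7,0,0],"grip":0},{"translation":[0,-7.8,1.1],"angular":[-8.8,0,0],"grip":0},{"translation":[0,-9.3,1.55],"angular":[-10.5,0,0],"grip":0},{"translation":[0,-10.5,2],"angular":[-12,0,0],"grip":0},{"translation":[0,-11.3,2.35],"angular":[-13,0,0],"grip":0}]'
python3 - <<'E'
from h import *
print(bv()); arc(-.03,.48,.5,4,bv()[1],0)
E
```

```text
time: 23.38
tool_pos: [0.5335, 0.3742, 0.1191]
ee_rot: [2.661, -0.003, -0.025]
ft_force: [-4.5, 1.9, 6.1]
opening: 0.086
grasp_force: 30.4
(array([-1.73479930e-01,  4.18622615e-05,  1.13801501e-01]), np.float64(0.2792299824638756), np.float64(0.029625177057881036))
0.03 ([-0.0, 0.0, -0.0], [0.1, -0.2, -0.1])
0.015 ([-0.0, -0.41, 0.08], [-0.2, -0.2, -0.1])
-0.0 ([-0.0, -0.82, 0.17], [-0.5, -0.2, -0.1])
-0.015 ([-0.0, -1.23, 0.26], [-0.8, -0.2, -0.1])
-0.03 ([-0.01, -1.64, 0.36], [-1.1, -0.2, -0.1])
```

```bash
python3 -m crank '[{"translation":[0,-0.4,0.1],"angular":[-0.2,0,0],"grip":0},{"translation":[0,-0.8,0.2],"angular":[-0.5,0,0],"grip":0},{"translation":[0,-0.8,0.2],"angular":[-0.5,0,0],"grip":0}]'
python3 -m crank '[{"translation":[0,-0.3,0.05],"angular":[0,0,0],"grip":0},{"translation":[0,-0.5,0.1],"angular":[0,0,0],"grip":0},{"translation":[0,-0.5,0.1],"angular":[0,0,0],"grip":0}]'; python3 -c "
from h import *
print(bv())"
```

```text
time: 23.75
tool_pos: [0.5336, 0.3804, 0.1138]
ee_rot: [2.653, -0.003, -0.025]
ft_force: [-4.5, 4.6, 4.3]
opening: 0.084
grasp_force: 30.5
time: 24.12
tool_pos: [0.5338, 0.3809, 0.1134]
ee_rot: [2.645, -0.003, -0.029]
ft_force: [-10.7, -14.9, 20.7]
opening: 0.09
grasp_force: 30.5
(array([-1.80090607e-01,  1.74622566e-04,  1.08162031e-01]), np.float64(0.2790531820225407), np.float64(-0.0014984365217687312))
```

```bash
python3 -m crank '[{"translation":[0,0.3,0],"angular":[0,0,0],"grip":0},{"translation":[0,0.4,0],"angular":[0,0,0],"grip":3},{"translation":[0,0.4,0],"angular":[0,0,0],"grip":5},{"translation":[0,0.4,0],"angular":[0,0,0],"grip":5},{"translation":[0,0.4,-4],"angular":[0,0,0],"grip":5},{"translation":[0,0.4,-9],"angular":[0,0,0],"grip":5},{"translation":[0,0.4,-14],"angular":[0,0,0],"grip":5},{"translation":[0,0.4,-14],"angular":[0,0,0],"grip":5}]'
python3 - <<'E'
from h import *
d=save("wrist","w8.png")
inv=lambda X: Ro.from_euler('z',BW).inv().apply(np.array(X)-[BX,BY,0]).round(3)
for c in ("wrist","top","side"):
  if c!="wrist": cams.read_camera(c)
  for r in spotter.landmark_of(c,"pull_bar")[:1]:
    b=inv(r["location"]); print(c,b,r["score"],.7-np.arctan2(-b[0],b[2]+.105))
  for l in ("fish_b","blank_a","paint_jar_9"):
    for r in spotter.landmark_of(c,l)[:1]: print(c,l,np.round(r["location"],3))
print(env.get_obs()["ft_force"])
E
```

```text
time: 25.12
tool_pos: [0.5357, 0.4473, 0.2387]
ee_rot: [2.657, -0.009, -0.024]
ft_force: [0.0, -0.3, -1.3]
opening: 0.568
grasp_force: 0.0
wrist [-0.175 -0.003  0.106] 0.85 0.007597076867382091
wrist fish_b [ 0.336  0.327 -0.001]
wrist blank_a [ 0.432 -0.081 -0.   ]
wrist paint_jar_9 [ 0.434 -0.079  0.001]
top [-0.181  0.002  0.105] 0.69 -0.011364919427963804
top fish_b [0.332 0.326 0.001]
top blank_a [ 0.573 -0.35   0.002]
top paint_jar_9 [ 0.429 -0.078  0.   ]
side [-0.177 -0.001  0.106] 0.95 0.0020074349659844337
side fish_b [0.336 0.325 0.002]
side blank_a [0.532 0.38  0.104]
side paint_jar_9 [ 0.432 -0.075  0.001]
[-0.23278513  0.23887895  0.2093813 ]
```

View pics/w8.png

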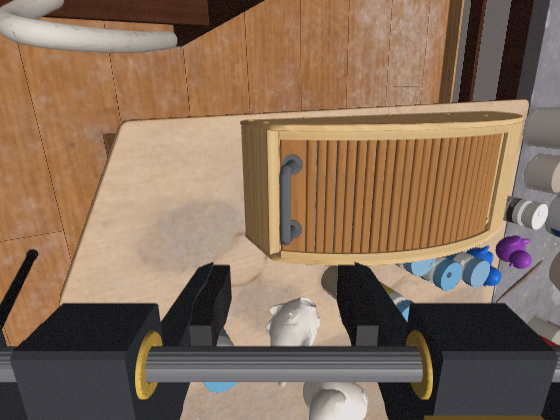

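The picture shows the rail flush against the front board at column 280 with no gap, the bar at (288,200), and the arm clear. All bar estimates are within about 0.01 rad of shut, and the fish, blank and jar are in place.

```bash
python3 -c "
from station import ticket
print(ticket.hand_in())"
```

```text
the job is handed in; nothing more can be done
None
```

I rolled the box open, set the yellow bird upright and let go of it on the floor in front of the rose, rolled the curtain fully shut and handed the job in; the hand-in returned no verdict. My last checks put the curtain within about 0.01 rad of shut and the fish, blank and jar where they started. I did not measure the rose's position after the placement; it was only partly visible then.

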